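# Poke the hidden catch to spring the bun box open

## Task

The bun box is held shut by a spring catch hidden behind one of the three holes in its sloping back panel. Take the poking stick from its holder, push it squarely into the holes to feel for the one that gives springily (the others end solid), never forcing the stick hard against the box, and press until the lid pops up by itself. Then stand the stick back in its holder, fully home with the handle resting on the block, leave the lid up, and do not disturb anything else on the table.

Things in the scene. Friction and masses are not known exactly. Their poses are not given: they have to be found in the camera images.
- bun_box: Blue wooden box fixed to the table, 280 x 240 x 140 mm with its lid. Origin: centre of its underside; x points from the sloping plywood back panel (facing roughly the robot's right) to the lid's hinge, z up. The panel, 20 mm thick, 240 mm wide, 110 mm up the slope, rises along box x at 40 degrees to the table, from 59 to 130 mm high; with three round 23 mm holes in a level row, 60 mm apart.
- lid (a joint): Opening angle of the green lid (200 x 240 x 10 mm, hinged along its far +x edge, 130 mm up): 0 shut. Held shut by the catch; once released its own spring raises it to about 0.9 within a second and it stays up. It cannot be pulled open.
- lid_edge (a point): Middle of the lid's free edge (upper face), the edge next to the top of the sloping panel.
- stick: Loose wooden poking stick, 180 mm long, 90 g: a round dowel 14 mm thick and 110 mm long below a red square handle 28 x 28 x 70 mm. Origin: centre of the dowel's tip; z runs from the tip along the stick to the handle (dowel 0 to 110 mm, handle 110 to 180 mm); x and y are square to the handle's faces.
- stick_shoulder (a point): Point on the stick's axis at the handle's underside, 110 mm from the tip.
- holder: Pale wooden block fixed to the table, 80 x 80 x 120 mm high, origin centre of its underside, with one upright round 23 mm hole, 114 mm deep, in the middle of its top. The stick starts upright in it, dowel down, its handle's underside (shoulder) resting on the top face.
- holder_mouth (a point): Centre of the holder's hole at the block's top face, 120 mm up.
- hole_a (a point): Centre of the far (box -y) hole of the sloping panel at its outer face; in the box's own axes the way in is (0.643, 0, -0.766), 40 degrees from straight down, square to the panel. Behind just one of the three holes, not always the same and not to be seen, is the spring catch; it shows only by feel.
- inside_a (a point): Point on the axis of the far (box -y) hole, 25 mm in from the outer face.
- hole_b (a point): Centre of the middle hole of the sloping panel at its outer face; in the box's own axes the way in is (0.643, 0, -0.766), 40 degrees from straight down, square to the panel. The hidden catch (behind one hole only): its steel pad is met 23 mm below the outer face, pushes back with 3 N, rising to about 8 N when it frees the lid 9 to 10 mm farther in; solid stop 16 mm farther in.
- inside_b (a point): Point on the axis of the middle hole, 25 mm in from the outer face.
- hole_c (a point): Centre of the near (box +y) hole of the sloping panel at its outer face; in the box's own axes the way in is (0.643, 0, -0.766), 40 degrees from straight down, square to the panel. A hole without the catch ends at a solid block with the same steel pad, also met 23 mm below the outer face, that does not give at all.
- inside_c (a point): Point on the axis of the near (box +y) hole, 25 mm in from the outer face.
- mug: Blue mug, 76 mm wide, 85 mm high: bystander. Origin: centre of its underside.
- jar: Closed amber glass jar with an orange cap, 68 mm wide, 90 mm high: bystander. Origin: centre of its underside.
- bun_plate: White plate, 220 mm wide, with six cream buns fast to it, 49 mm high: bystander. Origin: centre of its underside.
- cake_tray: Steel tray, 170 x 250 x 35 mm, with three green cakes fast to it: bystander. Origin: centre of its underside.
- bowl: Green plastic bowl, 220 mm wide, 85 mm high: bystander. Origin: centre of its underside.
- spatula: Spatula lying on the table: bystander. Origin on its underside.
There are look-alikes about, which are no part of the job. Of the things like the stick, leave any that is purple; of the rest the larger one is meant. Several things look just like the holder: the one meant starts farthest to the robot's left.

How it is judged:
On the way, in this order (a step that is already met when the one before it is completed fails the run):
1. the stick's tip is inside one of the panel's holes, within 11 mm of the point 25 mm in, the lid still shut ((distance between stick and inside_a below 0.011 m or distance between stick and inside_b below 0.011 m or distance between stick and inside_c below 0.011 m) and value of joint lid below 0.1 rad), for 0.05 s.
2. the lid has sprung up past 0.3 rad (value of joint lid above 0.3 rad), for 0.2 s.
At the end, for the whole second after the job is handed in: The lid stands open by more than 0.6 rad; the stick is back in the holder's hole, dowel down, upright within 0.12 rad, at rest, its shoulder within 10 mm of the centre of the holder's mouth and its tip within 12 mm of the hole's axis (value of joint lid above 0.6 rad and distance between stick_shoulder and holder_mouth below 0.01 m and horizontal distance between stick and holder_mouth below 0.012 m and angle between stick's own z axis and vertical below 0.12 rad and linear speed of stick below 0.02 m/s); the robot touches nothing.
It fails at once if the stick is forced against the box or lid with more than 45 N (contact force between stick and bun_box above 45 N).
It fails at once if a bystander (mug, jar, bun plate, cake tray, bowl, spatula) is shoved by more than 30 mm (distance of any of mug, jar, bun_plate, cake_tray, bowl, spatula from where it was at the start of the episode above 0.03 m).
It fails at once if the mug, jar, bun plate, cake tray or bowl is tipped by more than 0.5 rad (angle between any of mug, jar, bun_plate, cake_tray, bowl's own z axis and vertical above 0.5 rad).
It also fails if it takes over 58 s, if anything falls off the work surface, if the arm or the gripper's body presses on something with over 40 N, if the wrist force passes 120 N, or if a joint passes its speed limit or range.

## Robot

A 7-joint arm with a two-finger parallel gripper is mounted at the origin on the work surface. World frame = base frame: x ahead of the robot, y to its left, z up, the work surface at z = 0. Lengths are in m, angles in rad, forces in N, time in s.
With the tool pointing down it reaches from about 0.4 to 0.925 m from the base axis. Payload 4.1 kg.
Tool frame: the origin (TCP) lies midway between the tips of the shut fingers; the grasp point (between the pads) lies 19 mm behind it; z points along the fingers, y is the line along which they close (so a half turn about z gives the same grasp; the last joint's range is limited). The gripper opens to 85 mm and grips with 20 to 120 N. Pads are 22 mm wide; open, the fingers measure 114 mm over their backs; the gripper's body (76 mm by 85 mm) begins 54 mm behind the grasp point. The pads swing forward as they close: fully open they stand 13 mm farther back than shut.
Start: joints at [1.035, 0.398, 0.045, 1.537, -0.019, 1.207, -0.051], TCP at [0.275, -0.589, 0.231] pointing down, gripper open.
Joint ranges: [-2.82, 2.82], [-0.49, 2.23], [-1.37, 1.46], [0, 2.46], [-1.36, 4.5], [0.23, 2], [-2.94, 2.94]. Speed limits (rad/s): [2.57, 2.57, 3.14, 3.14, 3.14, 3.14, 3.14].

## Interface

Orientations are given as [roll, pitch, yaw] about the fixed x, y, z axes, in that order (R = Rz(yaw) Ry(pitch) Rx(roll)).
In Python, from workcell import * gives the robot as it stands.
- The arm moves only by the tool shift_gripper, called as name(argument=value, ...) on one line, values as JSON. Schema: {"type":"object","properties":{"plan":{"type":"array","items":{"type":"array","items":{"type":"array","items":{"type":"number"},"minItems":7,"maxItems":7},"minItems":1,"maxItems":20},"minItems":1,"maxItems":1},"squeeze":{"type":"number"},"only":{"type":"string"},"quiet":{"type":"boolean"},"lines":{"type":"string"}},"required":["plan"],"additionalProperties":false}. plan is a list that holds a single list of rows (three levels of brackets), with 1 to 20 rows, each of 7 numbers: dx, dy, dz in shares of the most that a row can go, 1 being 62.5 mm, then a rotation vector rx, ry, rz in normalised numbers (1 is 4 rad), then the finger opening in m; each row shifts and turns the commanded pose from where the row before left it, along the tool's axes as they then stand; what a row does not reach is not made up. A row lasts 1/8 s, in which the tool goes at most 0.0625 m and 0.188 rad, less where a joint would pass 70% of its speed; a pose out of reach is approached as far as the arm can. The fingers move at their own pace and stop on an object; squeeze is the grip in N (left out, the last holds). Time passes only in rows, so rows that do not move let the fingers close. The tool returns the time, the measured TCP pose, the force, the opening and the grip force at its end. only (a regular expression) keeps the lines of the reply that match it, lines (a string "A,B") keeps lines A to B, and quiet returns only ok. A shift or turn number past 1, either way, is cut back to 1. Input that does not fit is refused with a message, and nothing moves.
- state(): the state, without advancing time (a new reading comes with each control period).
- get_image(name): name is "side" or "top" or "wrist"; returns the picture (400x640x3 uint8, red, green, blue); there is no depth.
- camera_params(name): a dict with "K" (3x3 intrinsics, pixels), "rvec" (rotation vector, rad) and "tvec" (3), from world to camera coordinates, as OpenCV has them; the wrist camera has in their place "hand_eye" (4x4, takes a point from camera to tool coordinates, whose origin is the TCP and whose axes are the flange's). Camera axes: x right, y down, z forward; pixel columns grow to the right and rows downward; lengths in m; the calibration is good to about 2 mm. A picture is of the moment at which its call begins: read the wrist's pose just before it. camera_params takes no time and is no camera call.
- job_done(): hands the job in; it is judged then, once.
The state is a dict: "clock": time; "qpos": joint angles; "joint_vel": joint speeds; "joint_torque": joint torques, N m; "eef_pos": TCP position; "tool_rot": TCP orientation; "ft_force": force on the tool from outside, world axes, zero at the start; "torque": the same for the moment, N m; "grip_width": finger opening in m; "gripper_force": force on a finger pad.
Only numpy, scipy, OpenCV 4.12 (cv2) and the standard library are available. Lean on these libraries where they do the work, as an engineer would, in place of code of your own. Each camera call takes 0.05 s, during which the arm holds its last target. There are 200 camera calls.

## Working session

There is one attempt and no reset: what is moved stays moved. The work goes in short steps, Python scripts to look and compute and a tool call to move; the robot and the scene stay as the last step left them, time stands still between calls to the robot, and variables do not carry over. Pictures are saved under pics/ and viewed, at most 10 in all, crops included, and the job is handed in when it is done.

```bash
mkdir -p pics
```

Run:
```python
from workcell import *
import cv2,numpy as np
for n in("top","side"):
    p=camera_params(n);print(n,p)
    cv2.imwrite(f"pics/{n}0.png",get_image(n)[:,:,::-1])
print(camera_params("wrist"));s=state();print(s)
```

```text
top {'K': array([[427.35422148,   0.        , 316.71477679],
       [  0.        , 427.35422148, 198.31878737],
       [  0.        ,   0.        ,   1.        ]]), 'rvec': array([ 2.16078236, -2.20153707,  0.06571546]), 'tvec': array([0.07418335, 0.53075588, 1.49752443])}
side {'K': array([[411.12699131,   0.        , 318.23212494],
       [  0.        , 411.12699131, 201.35786281],
       [  0.        ,   0.        ,   1.        ]]), 'rvec': array([ 1.94833037, -0.79857493,  0.48223879]), 'tvec': array([-0.3232897 ,  0.31558733,  0.77680225])}
{'K': array([[293.74768407,   0.        , 317.55280623],
       [  0.        , 293.74768407, 200.77475447],
       [  0.        ,   0.        ,   1.        ]]), 'hand_eye': array([[ 1.90703491e-04, -9.53048070e-01, -3.02818990e-01,
         7.72496159e-02],
       [ 9.99998979e-01, -2.47197968e-04,  1.40775466e-03,
         2.85309764e-04],
       [-1.41651410e-03, -3.02818949e-01,  9.53047049e-01,
        -1.42880211e-01],
       [ 0.00000000e+00,  0.00000000e+00,  0.00000000e+00,
         1.00000000e+00]])}
{'clock': 0.1, 'qpos': array([ 1.0349914 ,  0.39911672,  0.04505062,  1.53772343, -0.01869544,
        1.20694088, -0.05069798]), 'joint_vel': array([-0.00093668, -0.00316967,  0.00082743, -0.00270863, -0.00152475,
       -0.00054525,  0.00054371]), 'joint_torque': array([ 3.01233638e-03, -4.76272523e+01,  1.36976603e+00, -2.54953051e+01,
        1.19408200e-02,  4.99513277e-03,  4.76849227e-07]), 'eef_pos': array([ 0.27475395, -0.58844965,  0.23038211]), 'tool_rot': array([-3.13983067e+00,  1.31742509e-04,  4.36908073e-01]), 'ft_force': array([-0.21636632, -1.18577151,  0.71394276]), 'torque': array([ 0.00423162,  0.00078029, -0.00354678]), 'gripper_force': 0.0, 'grip_width': 0.08513669174224332}
```

View pics/top0.png

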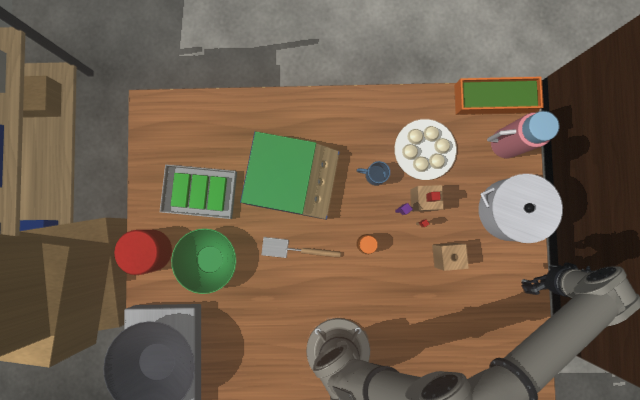

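View pics/side0.png

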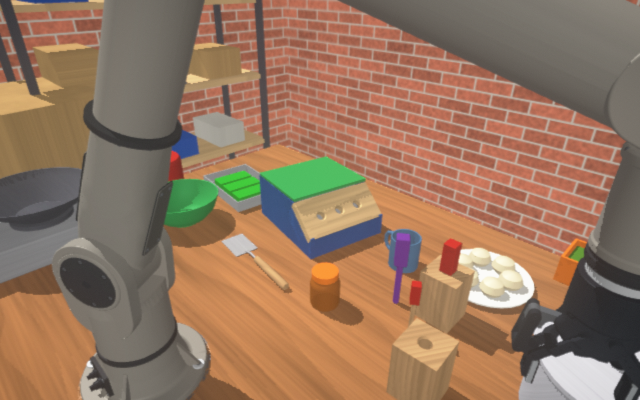

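Top view: the red stick handle is at (434,197) in the holder at (430,198). Look-alikes are a small red stick at (424,223), a purple stick at (404,209) and an empty holder at (452,256). I choose the large red stick and the left-most holder at (430,198). Next, a close crop to check this.

Run:
```python
import cv2,numpy as np
t=cv2.imread("pics/top0.png");s=cv2.imread("pics/side0.png")
a=cv2.resize(t[160:240,380:480],(400,320),interpolation=cv2.INTER_CUBIC)
b=cv2.resize(t[120:220,235:345],(400,364),interpolation=cv2.INTER_CUBIC)[:280]
c=cv2.resize(s[215:345,380:480],(400,520)[:2],interpolation=cv2.INTER_CUBIC)
im=np.zeros((600,800,3),np.uint8);im[:320,:400]=a;im[320:,:400]=b;im[:520,400:]=c
cv2.imwrite("pics/crop1.png",im)
```

```text
(no output)
```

View pics/crop1.png

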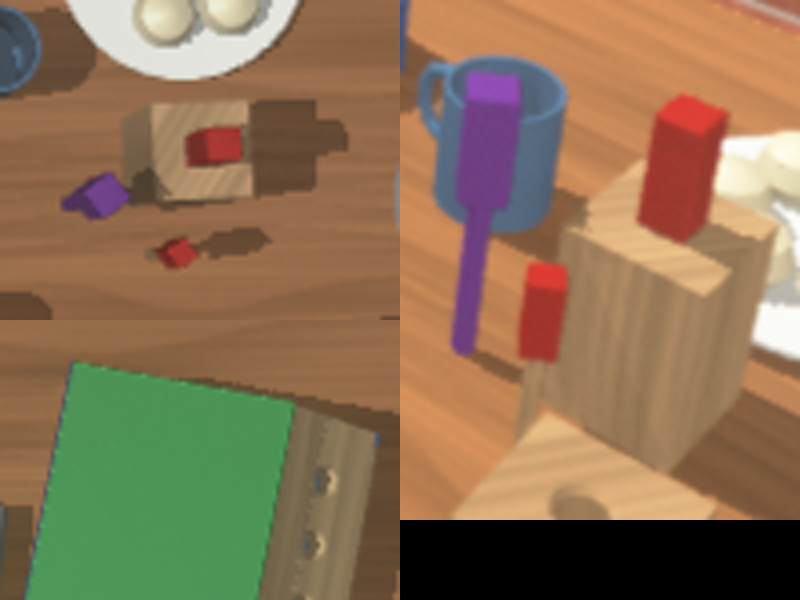

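Left crop: the large red handle stands in the left holder (top face at about px (437,196)). Right crop: the purple and the small red stick are separate neighbours to its left. Now measuring.

Create h.py:
```python
from workcell import *
import cv2,numpy as np
from scipy.spatial.transform import Rotation as Ro
def cam(n,st=None):
    p=camera_params(n);K=p["K"]
    if n!="wrist":
        R=cv2.Rodrigues(p["rvec"])[0];return K,R.T,-R.T@p["tvec"]
    st=st or state();T=np.array(p["hand_eye"]);Rt=Ro.from_euler("xyz",st["tool_rot"]).as_matrix()
    return K,Rt@T[:3,:3],np.array(st["eef_pos"])+Rt@T[:3,3]
def ray(n,uv,c=None):
    K,R,o=c or cam(n);d=R@np.linalg.solve(K,[uv[0],uv[1],1]);return o,d/np.linalg.norm(d)
def plane(n,uv,z,c=None):
    o,d=ray(n,uv,c);return o+d*(z-o[2])/d[2]
def tri(rays):
    A=sum(np.eye(3)-np.outer(d,d) for o,d in rays);b=sum((np.eye(3)-np.outer(d,d))@o for o,d in rays);return np.linalg.solve(A,b)
def proj(n,X,c=None):
    K,R,o=c or cam(n);v=K@(R.T@(np.asarray(X)-o));return v[:2]/v[2]
```

Run:
```python
from h import *
np.set_printoptions(precision=4,suppress=True)
t=cv2.imread("pics/top0.png");h=cv2.cvtColor(t,cv2.COLOR_BGR2HSV)
m=cv2.inRange(h,(55,80,60),(80,255,255));m[:, :238]=0;m[:,345:]=0;m[:125]=0;m[225:]=0
c=max(cv2.findContours(m,0,2)[0],key=cv2.contourArea);r=cv2.minAreaRect(c)
q=np.array([plane("top",p+0.0,.14) for p in cv2.boxPoints(r)]);print(q,np.linalg.norm(q-np.roll(q,-1,0),axis=1))
lc=q.mean(0);e=[q[1]-q[0],q[2]-q[1]]
L=min(e,key=np.linalg.norm);L/=np.linalg.norm(L)
bx=L*np.sign(L[1]);by=np.cross([0,0,1],bx);yaw=np.arctan2(bx[1],bx[0]);o=lc-bx*.04;o[2]=0
print("box",o,yaw)
for y in(-.06,0,.06):
    X=o+bx*-.102+by*y+[0,0,.0945];print(X,proj("top",X),proj("side",X))
cc=[(152,103),(248,100),(254,200),(158,200)]
q=np.array([plane("top",(380+u/4-.4,160+v/4-.4),.12) for u,v in cc]);print("holder",q.mean(0),np.diff(q,axis=0))
print("handle",tri([ray("top",(437,196.3)),ray("side",(452.2,243.5))]),plane("top",(437,196.3),.19))
for nm,z,uv in(("purple",.15,(406,208)),("smallred",.1,(425,222.5)),("mug",.085,(377,174)),("empty",.12,(454,257)),("plate",.02,(425,149)),("jar",.09,(368,244))):print(nm,plane("top",uv,z))
```

```text
[[0.5162 0.3127 0.14  ]
 [0.7524 0.2658 0.14  ]
 [0.7086 0.063  0.14  ]
 [0.4738 0.1121 0.14  ]] [0.2407 0.2075 0.2399 0.2051]
box [0.6043 0.1493 0.    ] 1.3583351402483548
[0.6415 0.0369 0.0945] [323.9621 164.4135] [356.2575 203.5725]
[0.5828 0.0496 0.0945] [320.5576 181.6987] [338.7367 209.1878]
[0.5242 0.0622 0.0945] [317.1343 199.0796] [320.3032 215.0956]
holder [ 0.5213 -0.312   0.12  ] [[ 0.001  -0.0793  0.    ]
 [-0.0828 -0.0017  0.    ]
 [ 0.0015  0.0789  0.    ]]
handle [ 0.5183 -0.3134  0.1905] [ 0.5192 -0.3149  0.19  ]
purple [ 0.4861 -0.2246  0.15  ]
smallred [ 0.4386 -0.2962  0.1   ]
mug [ 0.6064 -0.1429  0.085 ]
empty [ 0.3242 -0.3819  0.12  ]
plate [ 0.7009 -0.325   0.02  ]
jar [ 0.3703 -0.1055  0.09  ]
```

Units first: shifts go in shares of 62.5 mm and turns go in shares of 4 rad. So 0.0338 m is 0.5408, -0.03 m is -0.48, 0.1457 rad is 0.0364.

shift_gripper(plan=[[[0, 0, -0.48, 0, 0, 0, 0.085], [0.5408, -0.2328, 0, 0, 0, 0, 0.085], [0.5408, -0.2328, 0, 0, 0, 0, 0.085], [0.5408, -0.2328, 0, 0, 0, 0, 0.085], [0.5408, -0.2328, 0, 0, 0, 0, 0.085], [0.5408, -0.2328, 0, 0, 0, 0, 0.085], [0.5408, -0.2328, 0, 0, 0, 0, 0.085], [0.5408, -0.2328, 0, 0, 0, 0, 0.085], [0.5408, -0.2328, 0, 0, 0, 0, 0.085], [0.5408, -0.2328, 0, 0, 0, 0, 0.085], [0.5408, -0.2328, 0, 0, 0, 0, 0.085], [0, 0, 0, 0, 0, 0.0364, 0.085], [0, 0, 0, 0, 0, 0.0364, 0.085], [0, 0, 0, 0, 0, 0.0364, 0.085], [0, 0, 0, 0, 0, 0, 0.085]]], squeeze=60)

```text
clock: 1.98
eef_pos: [0.5194, -0.3139, 0.2608]
tool_rot: [-3.141, 0.001, 0.002]
ft_force: [-0.2, -0.2, 0.6]
grip_width: 0.0849
gripper_force: 0.0
```

Run:
```python
from h import *
s=state();print(s["eef_pos"],s["tool_rot"],s["clock"],s["ft_force"])
im=get_image("wrist");cv2.imwrite("pics/w1.png",im[:,:,::-1])
```

```text
[ 0.51944466 -0.31394849  0.26081876] [-3.14136471e+00  9.17565884e-04  1.54086068e-03] 1.975 [-0.24925351 -0.19072046  0.61166539]
```

View pics/w1.png

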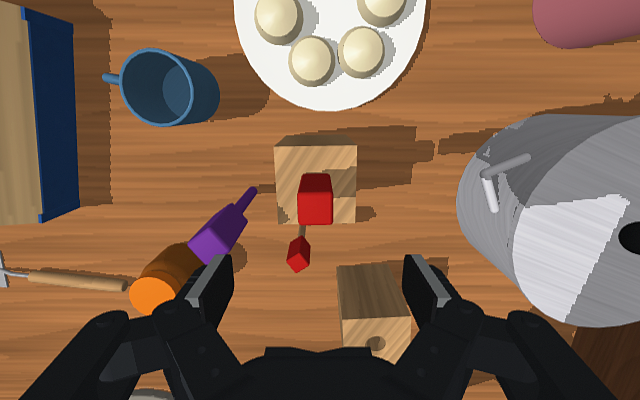

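The wrist view shows the handle's top face at about (315,208), square to the tool. The holder's top spans (276..356, 145..223). The purple and small red sticks are below-left, at (218,235) and (299,253).

Run:
```python
from h import *
np.set_printoptions(precision=4,suppress=True)
c=cam("wrist");im=cv2.cvtColor(cv2.imread("pics/w1.png"),cv2.COLOR_BGR2HSV)
m=cv2.inRange(im,(0,150,150),(6,255,255))+cv2.inRange(im,(175,150,150),(180,255,255));m[230:]=0;m[:160]=0;m[:,:280]=0;m[:,350:]=0
k=max(cv2.findContours(m,0,2)[0],key=cv2.contourArea);r=cv2.minAreaRect(k);print(r)
q=np.array([plane("wrist",p+0.,.19,c) for p in cv2.boxPoints(r)]);print(q.mean(0),np.diff(q,axis=0))
q=np.array([plane("wrist",p,.12,c) for p in((276,146),(356,144.5),(356,222.5),(276,223))]);print("holder",q.mean(0),np.diff(q,axis=0))
print("purple top",tri([ray("wrist",(209,248),c),ray("top",(406,208)),ray("side",(403.5,236))]))
```

```text
((313.5, 208.0), (33.0, 32.0), 0.0)
[ 0.523  -0.3115  0.19  ] [[ 0.0261 -0.0005  0.    ]
 [ 0.0001 -0.025   0.    ]
 [-0.0261 -0.0004  0.    ]]
holder [ 0.5227 -0.3131  0.12  ] [[ 0.0016 -0.0765  0.    ]
 [-0.0801 -0.0034  0.    ]
 [-0.0007  0.0831  0.    ]]
purple top [ 0.4843 -0.2208  0.179 ]
```

Converted, 0.03 m is 0.48, 0.003 m is 0.048.

shift_gripper(plan=[[[0.048, -0.024, 0, 0, 0, 0, 0.06], [0, 0, 0.48, 0, 0, 0, 0.06], [0, 0, 0.48, 0, 0, 0, 0.06], [0, 0, 0.48, 0, 0, 0, 0.06], [0, 0, 0.48, 0, 0, 0, 0.06], [0, 0, 0, 0, 0, 0, 0.06], [0, 0, 0, 0, 0, 0, 0.0], [0, 0, 0, 0, 0, 0, 0.0], [0, 0, 0, 0, 0, 0, 0.0], [0, 0, 0, 0, 0, 0, 0.0], [0, 0, 0, 0, 0, 0, 0.0]]], squeeze=60)

```text
clock: 3.4
eef_pos: [0.524, -0.3132, 0.1432]
tool_rot: [3.14, -0.003, -0.0]
ft_force: [-0.7, 0.7, 6.1]
grip_width: 0.0272
gripper_force: 59.7
```

Converted, -0.03 m is -0.48, -0.015 m is -0.24.

shift_gripper(plan=[[[0, 0, -0.24, 0, 0, 0, 0], [0, 0, -0.48, 0, 0, 0, 0], [0, 0, -0.48, 0, 0, 0, 0], [0, 0, -0.48, 0, 0, 0, 0], [0, 0, -0.48, 0, 0, 0, 0], [0, 0, -0.48, 0, 0, 0, 0], [0, 0, -0.48, 0, 0, 0, 0], [0, 0, -0.24, 0, 0, 0, 0], [0, 0, 0, 0, 0, 0, 0], [0, 0, 0, 0, 0, 0, 0]]])

```text
clock: 4.65
eef_pos: [0.522, -0.3123, 0.3498]
tool_rot: [-3.14, 0.002, -0.0]
ft_force: [-0.3, -0.3, -1.9]
grip_width: 0.0274
gripper_force: 59.0
```

Run:
```python
from h import *
np.set_printoptions(precision=4,suppress=True)
c=cam("wrist");s=state();print(s["qpos"])
w=get_image("wrist");t=get_image("side")
Rt=Ro.from_euler("xyz",s["tool_rot"]).as_matrix()
X=np.array(s["eef_pos"])+Rt@[0,0,.133];u=proj("wrist",X,c);v=proj("side",X);print(u,v,X)
a=w[100:400,200:440][:,:,::-1];b=t[100:400,380:620][:,:,::-1]
cv2.imwrite("pics/w2.png",cv2.resize(np.hstack([a,b]),None,fx=1.66,fy=1.66))
cv2.imwrite("pics/w2full.png",w[:,:,::-1])
```

```text
[ 0.511   0.2646 -0.0541  1.4604  0.0143  1.4197 -1.1144]
[316.8038 190.9149] [455.5664 231.3254] [ 0.5217 -0.3122  0.2168]
```

View pics/w2.png

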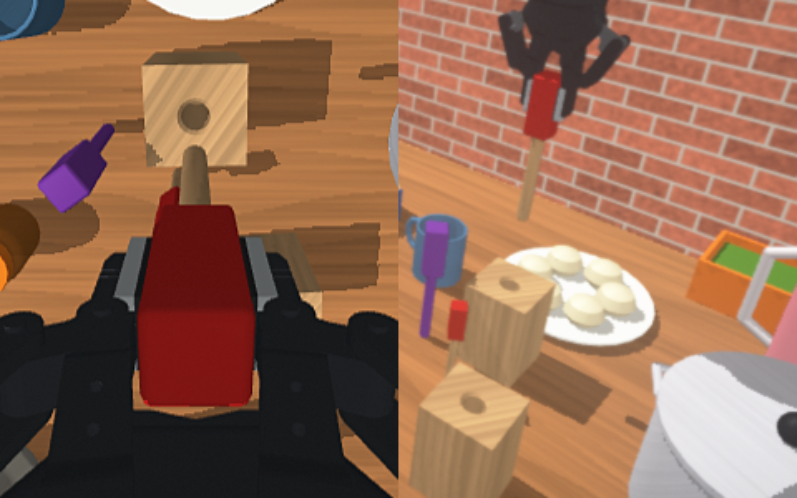

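The tip sits at wrist px (318,190), against a predicted (317,191), so the stick is straight in the grip with the tip 133 mm ahead of the TCP. The holder's hole is at about (316,170).

Run:
```python
from h import *
s=state();c=cam("wrist",s);print("mouth",plane("wrist",(316.3,170.5),.12,c))
```

```text
mouth [ 0.52164136 -0.31124321  0.12      ]
```

shift_gripper(plan=[[[0.096, -0.656, 0, 0, 0, 0, 0], [0.096, -0.656, 0, 0, 0, 0, 0], [0.096, -0.656, 0, 0, 0, 0, 0], [0.096, -0.656, 0, 0, 0, 0, 0], [0.096, -0.656, 0, 0, 0, 0, 0], [0.096, -0.656, 0, 0, 0, 0, 0], [0, 0, 0, 0.0341, 0.0074, 0, 0], [0, 0, 0, 0.0341, 0.0074, 0, 0], [0, 0, 0, 0.0341, 0.0074, 0, 0], [0, 0, 0, 0.0341, 0.0074, 0, 0], [0, 0, 0, 0.0341, 0.0074, 0, 0], [0, 0, 0, 0, 0, 0, 0], [0, 0, 0, 0, 0, 0, 0]]])

```text
clock: 6.38
eef_pos: [0.5589, -0.0656, 0.3515]
tool_rot: [-2.456, -0.136, -0.047]
ft_force: [-0.3, 0.5, -1.1]
grip_width: 0.0276
gripper_force: 59.8
```

Run:
```python
from h import *
s=state();c=cam("wrist",s);print(s["qpos"])
w=get_image("wrist");cv2.imwrite("pics/w3.png",w[:,:,::-1]);np.save("c3.npy",np.array([s["eef_pos"],s["tool_rot"]]))
for X in([0.6415,0.0369,0.0945],[.5828,.0496,.0945],[.5242,.0622,.0945]):print(proj("wrist",X,c))
```

```text
[ 0.55211523  0.25460455 -0.15919462  1.640377   -0.65029244  1.43353039
 -1.02053641]
[378.96309764 134.36962148]
[367.52222478 175.81699316]
[357.06385958 213.87605911]
```

View pics/w3.png

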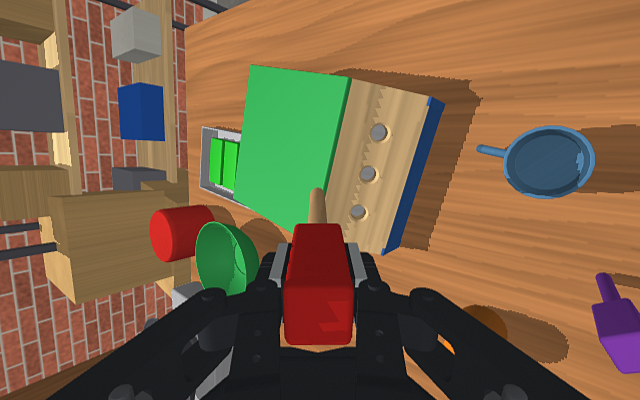

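The wrist view shows the three holes at (379,132), (368,174) and (358,212), about 2 px from prediction. The tip is over the lid at (317,191).

Run:
```python
from h import *
np.set_printoptions(precision=4,suppress=True)
s=state();c=cam("wrist",s);R=Ro.from_euler("xyz",s["tool_rot"]).as_matrix()
H=np.array([plane("wrist",u,.0945,c) for u in((379,132.5),(368,174),(358,212.5))]);print(H,"yaw",np.arctan2(*(H[2]-H[0])[[0,1]]*[1,1])if 0 else H[2]-H[0])
print("z_t",R[:,2]);d=np.array([.1357,.6285,-.766]);print("hole hover TCP delta tool",R.T@(H[1]-.183*d-s["eef_pos"]))
```

```text
[[0.6445 0.0381 0.0945]
 [0.5858 0.0499 0.0945]
 [0.5268 0.0616 0.0945]] yaw [-0.1177  0.0235  0.    ]
z_t [ 0.1349  0.6277 -0.7667]
hole hover TCP delta tool [-0.0142  0.0737  0.0902]
```

Converted, 0.018 m is 0.288, 0.0147 m is 0.2352.

shift_gripper(plan=[[[-0.0448, 0.2352, 0.288, 0, 0, 0, 0], [-0.0448, 0.2352, 0.288, 0, 0, 0, 0], [-0.0448, 0.2352, 0.288, 0, 0, 0, 0], [-0.0448, 0.2352, 0.288, 0, 0, 0, 0], [-0.0448, 0.2352, 0.288, 0, 0, 0, 0], [0, 0, 0, 0, 0, 0, 0], [0, 0, 0, 0, 0, 0, 0]]])

```text
clock: 7.3
eef_pos: [0.5616, -0.0657, 0.2359]
tool_rot: [-2.455, -0.139, -0.047]
ft_force: [-0.1, -0.1, -0.6]
grip_width: 0.0274
gripper_force: 59.7
```

Run:
```python
from h import *
s=state();c=cam("wrist",s);print(s["qpos"],s["ft_force"],s["eef_pos"])
w=get_image("wrist");cv2.imwrite("pics/w4f.png",w[:,:,::-1])
R=Ro.from_euler("xyz",s["tool_rot"]).as_matrix();print(proj("wrist",s["eef_pos"]+R@[0,0,.133],c))
for X in([0.6445,0.0381,0.0945],[.5858,.0499,.0945],[.5268,.0616,.0945]):print(proj("wrist",X,c))
cv2.imwrite("pics/w4.png",cv2.resize(w[60:260,200:460][:,:,::-1],None,fx=3,fy=3,interpolation=2))
```

```text
[ 0.55322296  0.35355076 -0.16559886  1.77493939 -0.66864632  1.2437294
 -0.87868915] [-0.06585746 -0.05586876 -0.58814041] [ 0.56159504 -0.06566462  0.23585984]
[317.05602862 190.78766364]
[328.4724155  126.69342149]
[317.2230717  179.52439029]
[307.11822941 227.48090069]
```

View pics/w4.png

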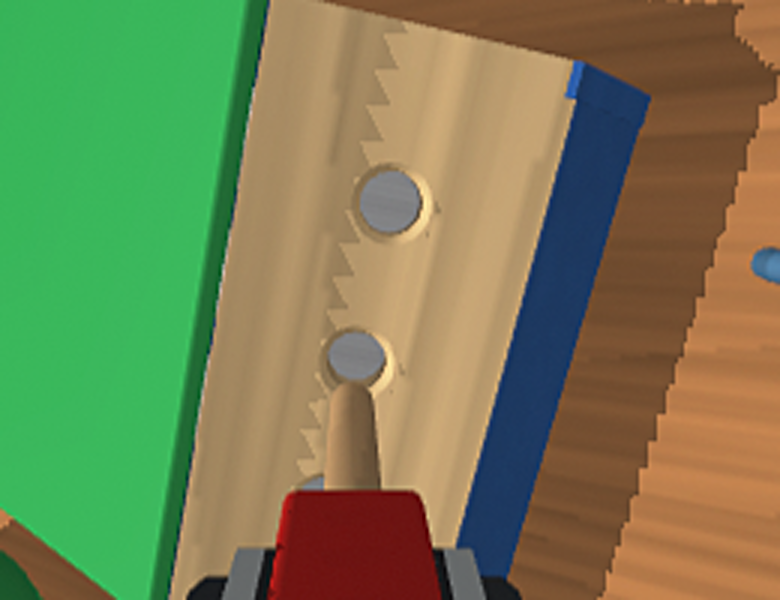

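Both visible holes sit about 2.5 px right of prediction (rims at (331,128) and (320,180)). I shift 2.5 mm in tool +y and go in.

Converted, 0.01 m is 0.16, 0.0025 m is 0.04.

shift_gripper(plan=[[[-0.0112, 0.04, 0.16, 0, 0, 0, 0], [0, 0, 0.16, 0, 0, 0, 0], [0, 0, 0.16, 0, 0, 0, 0], [0, 0, 0.16, 0, 0, 0, 0], [0, 0, 0.128, 0, 0, 0, 0], [0, 0, 0.096, 0, 0, 0, 0], [0, 0, 0.08, 0, 0, 0, 0], [0, 0, 0.08, 0, 0, 0, 0], [0, 0, 0, 0, 0, 0, 0]]])

```text
clock: 8.48
eef_pos: [0.5687, -0.0279, 0.1834]
tool_rot: [-2.454, -0.136, -0.049]
ft_force: [-0.6, 0.4, -0.9]
grip_width: 0.0273
gripper_force: 59.7
```

Run:
```python
from h import *
s=state();R=Ro.from_euler("xyz",s["tool_rot"]).as_matrix();print(R.T@s["ft_force"],R.T@(s["eef_pos"]-np.array([ 0.56159504,-0.06566462,0.23585984])))
```

```text
[-0.70716177  0.22615333  0.8807781 ] [-0.0019188   0.00400251  0.064934  ]
```

shift_gripper(plan=[[[0, 0, 0.048, 0, 0, 0, 0], [0, 0, 0.048, 0, 0, 0, 0], [0, 0, 0.048, 0, 0, 0, 0], [0, 0, 0, 0, 0, 0, 0]]])

```text
clock: 8.98
eef_pos: [0.5701, -0.023, 0.1771]
tool_rot: [-2.455, -0.137, -0.049]
ft_force: [-1.3, -2.9, 2.1]
grip_width: 0.0272
gripper_force: 60.0
```

Converted, 0.002 m is 0.032.

shift_gripper(plan=[[[0, 0, 0.032, 0, 0, 0, 0], [0, 0, 0, 0, 0, 0, 0]]])

```text
clock: 9.22
eef_pos: [0.5705, -0.023, 0.177]
tool_rot: [-2.455, -0.137, -0.05]
ft_force: [-5.0, -7.4, 10.3]
grip_width: 0.0273
gripper_force: 61.5
```

Force climbs with no travel, so hole b is solid. I back out and try hole a.

Run:
```python
from h import *
s=state();R=Ro.from_euler("xyz",s["tool_rot"]).as_matrix();v=np.array([.1177,-.0235,0]);print(R.T@(v/np.linalg.norm(v)*.06))
```

```text
[0.05879431 0.01194672 0.00071064]
```

shift_gripper(plan=[[[0, 0, -0.128, 0, 0, 0, 0], [0, 0, -0.16, 0, 0, 0, 0], [0, 0, -0.192, 0, 0, 0, 0], [0, 0, -0.192, 0, 0, 0, 0], [0, 0, 0, 0, 0, 0, 0]]])

```text
clock: 9.85
eef_pos: [0.5652, -0.049, 0.2082]
tool_rot: [-2.456, -0.138, -0.051]
ft_force: [0.0, -0.8, -1.3]
grip_width: 0.0273
gripper_force: 59.7
```

Converted, 0.0118 m is 0.1888, 0.0024 m is 0.0384.

shift_gripper(plan=[[[0.1888, 0.0384, 0, 0, 0, 0, 0], [0.1888, 0.0384, 0, 0, 0, 0, 0], [0.1888, 0.0384, 0, 0, 0, 0, 0], [0.1888, 0.0384, 0, 0, 0, 0, 0], [0.1888, 0.0384, 0, 0, 0, 0, 0], [0, 0, 0, 0, 0, 0, 0], [0, 0, 0.112, 0, 0, 0, 0], [0, 0, 0.096, 0, 0, 0, 0], [0, 0, 0.096, 0, 0, 0, 0], [0, 0, 0.096, 0, 0, 0, 0], [0, 0, 0.08, 0, 0, 0, 0], [0, 0, 0.048, 0, 0, 0, 0], [0, 0, 0, 0, 0, 0, 0]]])

```text
clock: 11.48
eef_pos: [0.628, -0.039, 0.1823]
tool_rot: [-2.455, -0.136, -0.049]
ft_force: [0.6, 0.7, -0.8]
grip_width: 0.0276
gripper_force: 59.7
```

Converted, 0.003 m is 0.048, 0.002 m is 0.032.

shift_gripper(plan=[[[0, 0, 0.048, 0, 0, 0, 0], [0, 0, 0.048, 0, 0, 0, 0], [0, 0, 0.032, 0, 0, 0, 0], [0, 0, 0, 0, 0, 0, 0]]])

```text
clock: 11.98
eef_pos: [0.6292, -0.0343, 0.1766]
tool_rot: [-2.455, -0.136, -0.049]
ft_force: [-1.2, -1.3, 0.8]
grip_width: 0.0274
gripper_force: 60.0
```

Converted, 0.002 m is 0.032.

shift_gripper(plan=[[[0, 0, 0.032, 0, 0, 0, 0], [0, 0, 0, 0, 0, 0, 0]]])

```text
clock: 12.22
eef_pos: [0.6295, -0.0331, 0.1751]
tool_rot: [-2.455, -0.137, -0.049]
ft_force: [-1.6, -1.5, 2.9]
grip_width: 0.0276
gripper_force: 60.1
```

Converted, 0.001 m is 0.016.

shift_gripper(plan=[[[0, 0, 0.016, 0, 0, 0, 0], [0, 0, 0, 0, 0, 0, 0]]])

```text
clock: 12.48
eef_pos: [0.6297, -0.0323, 0.1743]
tool_rot: [-2.455, -0.137, -0.049]
ft_force: [-2.1, -2.9, 3.5]
grip_width: 0.0271
gripper_force: 60.2
```

It gives springily (about 4 N and it travels), so this is the catch. I press on.

Converted, 0.003 m is 0.048, 0.002 m is 0.032.

shift_gripper(plan=[[[0, 0, 0.048, 0, 0, 0, 0], [0, 0, 0.048, 0, 0, 0, 0], [0, 0, 0.032, 0, 0, 0, 0], [0, 0, 0, 0, 0, 0, 0]]])

```text
clock: 12.98
eef_pos: [0.6308, -0.0276, 0.1683]
tool_rot: [-2.455, -0.137, -0.049]
ft_force: [-2.3, -3.7, 6.3]
grip_width: 0.0276
gripper_force: 60.7
```

Converted, 0.002 m is 0.032.

shift_gripper(plan=[[[0, 0, 0.032, 0, 0, 0, 0], [0, 0, 0, 0, 0, 0, 0], [0, 0, 0, 0, 0, 0, 0]]])

```text
clock: 13.35
eef_pos: [0.6311, -0.0266, 0.167]
tool_rot: [-2.455, -0.137, -0.05]
ft_force: [-3.3, -6.0, 7.2]
grip_width: 0.0272
gripper_force: 60.9
```

Run:
```python
from h import *
cv2.imwrite("pics/s5.png",cv2.resize(np.hstack([get_image("side")[100:280,220:480],get_image("top")[80:260,220:480]])[:,:,::-1],None,fx=1.5,fy=1.5))
```

```text
(no output)
```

View pics/s5.png

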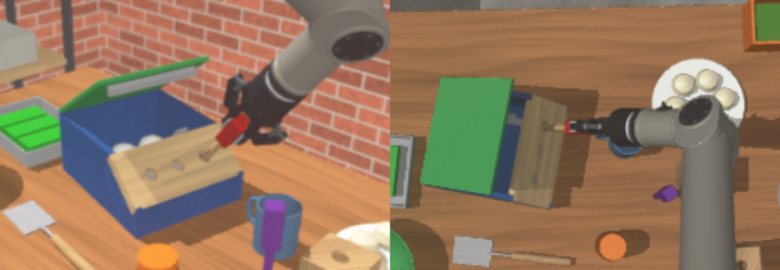

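The lid is rising (side view, about (130,80) in the crop), with the stick still in hole a. I withdraw and turn upright.

Converted, -0.03 m is -0.48, -0.02 m is -0.32, -0.1365 rad is -0.0341.

shift_gripper(plan=[[[0, 0, -0.16, 0, 0, 0, 0], [0, 0, -0.24, 0, 0, 0, 0], [0, 0, -0.32, 0, 0, 0, 0], [0, 0, -0.48, 0, 0, 0, 0], [0, 0, -0.48, 0, 0, 0, 0], [0, 0, -0.48, 0, 0, 0, 0], [0, 0, -0.48, 0, 0, 0, 0], [0, 0, -0.48, 0, 0, 0, 0], [0, 0, 0, -0.0341, -0.0074, 0, 0], [0, 0, 0, -0.0341, -0.0074, 0, 0], [0, 0, 0, -0.0341, -0.0074, 0, 0], [0, 0, 0, -0.0341, -0.0074, 0, 0], [0, 0, 0, -0.0341, -0.0074, 0, 0], [0, 0, 0, 0, 0, 0, 0], [0, 0, 0, 0, 0, 0, 0]]])

```text
clock: 15.32
eef_pos: [0.6038, -0.1494, 0.3153]
tool_rot: [-3.141, 0.001, -0.002]
ft_force: [-0.1, -0.9, -0.7]
grip_width: 0.0275
gripper_force: 59.7
```

Run:
```python
from h import *
s=state();R=Ro.from_euler("xyz",s["tool_rot"]).as_matrix();print(R.T@(np.array([.5220,-.3118,.34])-s["eef_pos"]),Ro.from_matrix(R.T@np.diag([1.,-1,-1])).as_rotvec())
```

```text
[-0.08159852  0.16247497 -0.02479637] [-0.00096313  0.0010131  -0.00151332]
```

Converted, 0.0325 m is 0.52, 0.03 m is 0.48.

shift_gripper(plan=[[[0, 0, -0.4, 0, 0, 0, 0], [-0.2608, 0.52, 0, 0, 0, 0, 0], [-0.2608, 0.52, 0, 0, 0, 0, 0], [-0.2608, 0.52, 0, 0, 0, 0, 0], [-0.2608, 0.52, 0, 0, 0, 0, 0], [-0.2624, 0.52, 0, 0, 0, 0, 0], [0, 0, 0.48, 0, 0, 0, 0], [0, 0, 0, 0, 0, 0, 0], [0, 0, 0, 0, 0, 0, 0]]])

```text
clock: 16.45
eef_pos: [0.5227, -0.3115, 0.3114]
tool_rot: [-3.141, -0.001, -0.001]
ft_force: [-0.1, -0.3, -0.6]
grip_width: 0.0272
gripper_force: 59.7
```

Run:
```python
from h import *
s=state();c=cam("wrist",s);w=get_image("wrist");R=Ro.from_euler("xyz",s["tool_rot"]).as_matrix()
print(s["eef_pos"],s["tool_rot"],proj("wrist",s["eef_pos"]+R@[0,0,.133],c),proj("wrist",[.522,-.312,.12],c))
cv2.imwrite("pics/w6.png",cv2.resize(w[110:260,220:420][:,:,::-1],None,fx=4,fy=4,interpolation=2))
```

```text
[ 0.5227015  -0.31154815  0.31137478] [-3.14133996e+00 -6.41391548e-04 -1.27090722e-03] [316.8036692  190.91647879] [317.30339843 178.05529433]
```

View pics/w6.png

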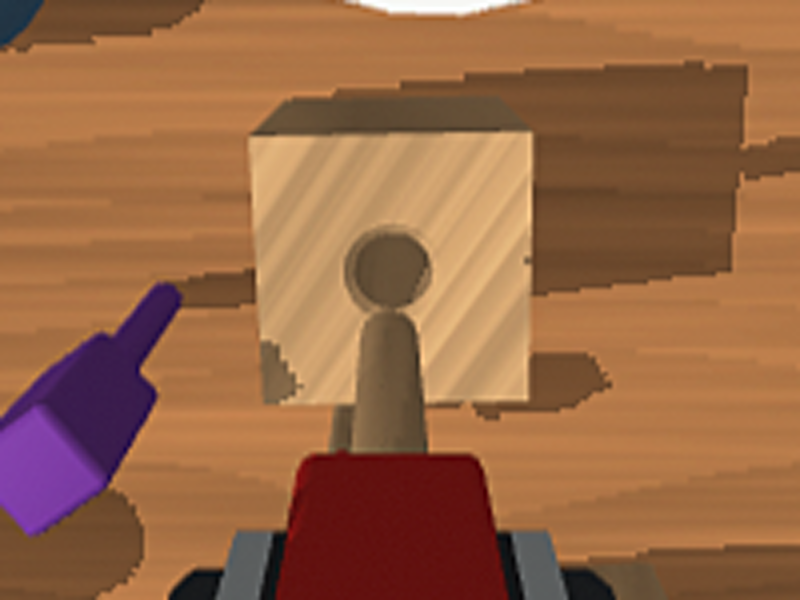

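The hole is at wrist px (317,177). The tip's leading edge is at (317,187), about 3 px lower than predicted, so I shift 3 mm in +x before lowering.

shift_gripper(plan=[[[0.048, 0, 0, 0, 0, 0, 0], [0, 0, 0.32, 0, 0, 0, 0], [0, 0, 0.32, 0, 0, 0, 0], [0, 0, 0.16, 0, 0, 0, 0], [0, 0, 0.128, 0, 0, 0, 0], [0, 0, 0.128, 0, 0, 0, 0], [0, 0, 0.128, 0, 0, 0, 0], [0, 0, 0, 0, 0, 0, 0]]])

```text
clock: 17.5
eef_pos: [0.5254, -0.3107, 0.2361]
tool_rot: [-3.141, 0.001, -0.0]
ft_force: [-0.3, 0.8, -1.5]
grip_width: 0.0272
gripper_force: 59.7
```

Tip at 0.103, inside the mouth, with no contact. I keep lowering.

Converted, 0.012 m is 0.192, 0.008 m is 0.128.

shift_gripper(plan=[[[0, 0, 0.192, 0, 0, 0, 0], [0, 0, 0.192, 0, 0, 0, 0], [0, 0, 0.192, 0, 0, 0, 0], [0, 0, 0.192, 0, 0, 0, 0], [0, 0, 0.192, 0, 0, 0, 0], [0, 0, 0.192, 0, 0, 0, 0], [0, 0, 0.128, 0, 0, 0, 0], [0, 0, 0.08, 0, 0, 0, 0], [0, 0, 0, 0, 0, 0, 0]]])

```text
clock: 18.62
eef_pos: [0.5257, -0.3109, 0.1515]
tool_rot: [-3.141, 0.0, -0.0]
ft_force: [-1.0, -0.3, -0.6]
grip_width: 0.0274
gripper_force: 59.7
```

Converted, 0.004 m is 0.064, 0.002 m is 0.032.

shift_gripper(plan=[[[0, 0, 0.064, 0, 0, 0, 0], [0, 0, 0.032, 0, 0, 0, 0], [0, 0, 0, 0, 0, 0, 0]]])

```text
clock: 19.0
eef_pos: [0.5257, -0.3109, 0.1457]
tool_rot: [3.142, 0.0, -0.0]
ft_force: [0.6, -0.5, -0.6]
grip_width: 0.0272
gripper_force: 59.7
```

shift_gripper(plan=[[[0, 0, 0.032, 0, 0, 0, 0], [0, 0, 0, 0, 0, 0, 0]]])

```text
clock: 19.25
eef_pos: [0.5257, -0.3109, 0.1437]
tool_rot: [3.142, 0.0, -0.0]
ft_force: [-0.3, 0.3, -0.9]
grip_width: 0.027
gripper_force: 59.7
```

Converted, 0.0015 m is 0.024, -0.001 m is -0.016.

shift_gripper(plan=[[[-0.016, 0, 0.024, 0, 0, 0, 0], [0, 0, 0, 0, 0, 0, 0]]])

```text
clock: 19.5
eef_pos: [0.5255, -0.3109, 0.1432]
tool_rot: [3.141, -0.002, -0.0]
ft_force: [0.3, 0.6, 4.5]
grip_width: 0.0272
gripper_force: 60.2
```

shift_gripper(plan=[[[0, 0, 0.016, 0, 0, 0, 0], [0, 0, 0, 0, 0, 0, 0]]])

```text
clock: 19.75
eef_pos: [0.5255, -0.311, 0.1432]
tool_rot: [3.141, -0.002, -0.0]
ft_force: [-2.1, 1.0, 9.0]
grip_width: 0.0274
gripper_force: 61.1
```

Seated at the same height as at the start. I release and rise.

Converted, -0.03 m is -0.48, -0.02 m is -0.32.

shift_gripper(plan=[[[0, 0, -0.016, 0, 0, 0, 0], [0, 0, 0, 0, 0, 0, 0.03], [0, 0, 0, 0, 0, 0, 0.06], [0, 0, 0, 0, 0, 0, 0.06], [0, 0, 0, 0, 0, 0, 0.06], [0, 0, 0, 0, 0, 0, 0.06], [0, 0, -0.24, 0, 0, 0, 0.06], [0, 0, -0.48, 0, 0, 0, 0.06], [0, 0, -0.48, 0, 0, 0, 0.06], [0, 0, -0.48, 0, 0, 0, 0.06], [0, 0, -0.48, 0, 0, 0, 0.06], [0, 0, -0.32, 0, 0, 0, 0.06], [0, 0, 0, 0, 0, 0, 0.06], [0, 0, 0, 0, 0, 0, 0.06]]])

```text
clock: 21.5
eef_pos: [0.5243, -0.3107, 0.2968]
tool_rot: [-3.141, 0.001, -0.0]
ft_force: [-0.6, -0.9, 0.2]
grip_width: 0.0598
gripper_force: 0.0
```

Run:
```python
from h import *
np.set_printoptions(precision=4,suppress=True)
s=state();c=cam("wrist",s);w=get_image("wrist");im=cv2.cvtColor(w,cv2.COLOR_RGB2HSV)
print("mouth nominal",proj("wrist",[.5225,-.312,.12],c),"handle top",proj("wrist",[.5235,-.311,.19],c),s["ft_force"])
sd=get_image("side")
cv2.imwrite("pics/f7.png",np.hstack([cv2.resize(w[100:260,230:400],(400,376)),cv2.resize(sd[130:320,220:480],(400,376))[:]])[:,:,::-1])
```

```text
mouth nominal [318.0971 181.7918] handle top [317.1688 199.6797] [-0.5642 -0.9097  0.2299]
```

View pics/f7.png

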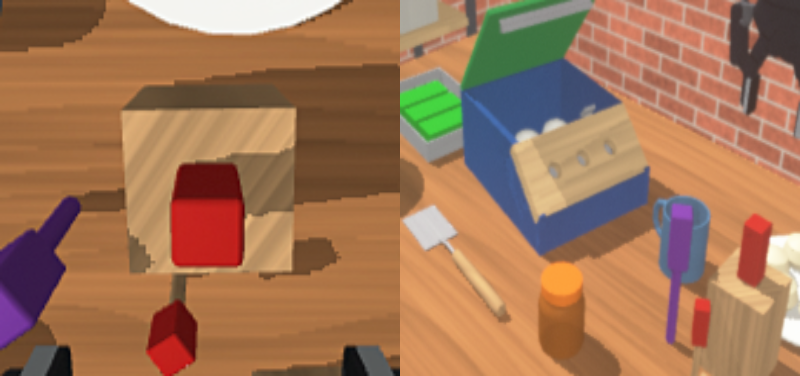

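The lid stands wide open. The stick is upright in its holder with its handle on the block (handle top near px (318,201), about as predicted). The neighbouring sticks are unmoved and the gripper is clear.

```bash
python3 -c "
from workcell import *
print(job_done())"
```

```text
the job is handed in; nothing more can be done
None
```

The job is handed in: the catch was behind hole a, the lid popped open and stayed up, and the stick is back upright in its holder with the handle on the block. I saw nothing else disturbed, and the last reading before hand-in was 21.5 s; no verdict was printed.

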